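Catch tube caps from a push-paddle dispenser and keep the paddle pushed

TASK

Pick up the metal dish by its handle and, holding it level and clear of the bench under the chute's mouth, push the dispenser's spring paddle in with the dish's front wall by about 30 mm, so that the shutter's window lines up with the chute and all three tube caps slide into the dish. Keep the dish there: finish while still holding it off the bench with the paddle pushed in about 30 mm (further in, the shutter closes again) and all three caps in it. Leave the other things on the bench alone.

Things in the scene. Friction and masses are not known exactly. Their poses are not given: they have to be found in the camera images.
- dish: Loose open rectangular aluminium dish, 100 (x) x 120 (y) x 40 mm high, walls and floor 4 mm, about 0.12 kg with its handle. Origin: centre of its underside; x points from the handle to the front wall (front wall's outer face at x = +50 mm), z up. It starts upright on the bench, handle roughly towards the robot.
- dish_grip (a point): Where to grip the dish's handle, at half its height. The handle is a straight grey plastic bar along the dish's -x, 14 mm wide (y) and 20 mm high, from x = -49 to -133 mm, z = 20 to 40 mm above the dish's underside; this point lies at x = -95, y = 0, z = 30 mm in the dish's frame. Axes as the dish's.
- dish_in (a point): Centre of the dish's inner floor, 4 mm above its underside; axes as the dish's.
- dispenser: Cap dispenser, fixed. Origin on the bench under the middle of the chute's mouth; x: the direction in which the paddle is pushed (roughly away from the robot, yaw within 0.3 rad), y: the direction in which the open chute runs down (32 degrees) and the caps leave, z up. Foot and column stand at y below -55 mm; from there to y = 110 mm the bench is bare. Caps land at x = 0, y = 5 to 80 mm.
- mouth (a point): Lip of the chute: middle of the chute floor's lower edge, 110 mm above the bench, at x = y = 0 of the dispenser; axes as the dispenser's. The chute is 34 mm wide outside, 26 mm inside. The steel shutter slides across it (y = 1 to 5 mm, z = 95 to 158 mm, at rest from x = -59 to +45 mm, moving with the paddle).
- paddle (a joint): Travel of the paddle and the shutter fixed to it, m: 0 at rest, grows as it is pushed along the dispenser's +x, stop at 0.045. Spring: 1 N at rest, 5.5 N at 0.030; it comes back when let go. The shutter is closed at rest; its 34 mm window is centred on the chute at 0.030; caps begin to pass at about 0.020, and near 0.045 it is closed again.
- paddle_face (a point): Centre of the white paddle plate's front face (looks to the dispenser's -x), moving with the joint; at rest at x = 8, y = 50, z = 60 mm in the dispenser's frame, axes the same. Plate 96 mm wide (y), 30 to 92 mm above the bench. With the dish's front wall centred on it the caps fall into the dish. Dish underside 15 to 50 mm up: its rim then passes below the shutter (95 mm up).
- cap1_mid (a point): Centre of a loose white plastic tube cap, a disc 20 mm across and 14 mm high, 12 g, waiting in the chute (lowest of three in the row).
- cap2_mid (a point): Centre of a loose white plastic tube cap, a disc 20 mm across and 14 mm high, 12 g, waiting in the chute (middle of three in the row).
- cap3_mid (a point): Centre of a loose white plastic tube cap, a disc 20 mm across and 14 mm high, 12 g, waiting in the chute (highest of three in the row).
- tube_rack: Bystander: white rack with tubes, 90 x 170 x 90 mm; origin centre of underside.
- tip_box: Bystander: closed box of pipette tips, 87 x 122 x 86 mm; origin centre of underside.
- flask: Bystander: brown bottle, 64 mm across, 130 mm high; origin centre of underside.
- marker: Bystander: marker pen lying on the bench, 120 x 14 x 14 mm; origin at its underside near its middle.
Things that resemble listed ones, but are neither listed nor needed, are in the scene too. Of the things shaped like the dish, the aluminium one is meant.

How it is judged:
By the outcome, as a careful person would: the job done as asked, in the order asked, and still so for the second after the job is handed in, while the arm keeps its last pose, push and grip.
It also fails if it takes over 48 s, if anything falls off the work surface, if the arm or the gripper's body presses on something with over 40 N, if the wrist force passes 120 N, or if a joint passes its speed limit or range.

ROBOT

A 6-joint arm with a two-finger parallel gripper is mounted at the origin on the work surface. World frame = base frame: x ahead of the robot, y to its left, z up, the work surface at z = 0. Lengths are in m, angles in rad, forces in N, time in s.
With the tool pointing down it reaches from about 0.3 to 1 m from the base axis. Payload 5.1 kg.
Tool frame: the origin (TCP) lies at the very end of the fingers, on their centre line; the grasp point (between the pads) lies 19 mm behind it (ctrl.pinch_z is the distance from the TCP to the grasp point, in m); z points along the fingers, y is the direction in which the jaws open and shut (so a half turn about z gives the same grasp; the last joint's range is limited). The gripper opens to 95 mm and grips with 3 to 60 N. Pads are 20 mm wide; open, the fingers measure 119 mm over their backs; the gripper's body (75 mm by 180 mm) begins 59 mm behind the grasp point.
Start: joints at [-1.373, 0.124, 1.65, -0, 1.367, -0.083], TCP at [0.18, -0.625, 0.215] pointing down, gripper open.
Joint ranges: [-2.61, 2.61], [-1.02, 2.33], [0.03, 2.71], [-1.35, 4.49], [0.32, 2.68], [-2.91, 2.91]. Speed limits (rad/s): [2.57, 2.57, 3.14, 3.14, 3.14, 3.14].

INTERFACE

Orientations are given as a unit quaternion [x, y, z, w].
In Python, from cell import ctrl gives the robot as it stands.
- The arm moves only by the shell command python3 -m inch 'ROWS' [OPENING]. ROWS is JSON, a list of rows, each a list of 4 numbers: the shift along the tool's x, y, z in mm, then the turn about the tool's z in rad. In form: [[x, y, z, yaw], ...]. A call has 1 to 8 rows; each row is the pose to reach, as a shift and turn from the pose commanded when the call began, along the tool's axes at that moment; what a row does not reach only later rows make up. A row lasts 1/10 s, in which the tool goes at most 50 mm and 8.59 degrees, less where a joint would pass 70% of its speed; a pose out of reach is approached as far as the arm can. A call with a gripper value outside its range is refused whole. OPENING is the closure in counts, from 0 (fully open) to 255 (shut), set as the call begins (- or left out, the last holds). The fingers move at their own pace and stop on an object; the grip force is fixed at half the most. Time passes only in rows, so rows that repeat a pose let the fingers close. It gives the time, the measured TCP pose, the force and the opening at its end, in the units of the state.
- ctrl.state(): the state, without advancing time (a new reading comes with each control period).
- ctrl.grab_frame(name): name is "scene" or "top" or "wrist"; returns a dict with "pixels" (420x560x3 uint8, red, green, blue), "fov_y" (degrees; the focal length in pixels is half the picture's height over the tangent of half this angle, whatever the lens; pixels are square), "cx", "cy" (the principal point, pixels), "cam_to_world" (4x4, takes a point from camera to world coordinates). Camera axes: x right, y up, looking along -z (the intrinsics and any distortion apply to the point x, -y, -z); pixel columns grow to the right and rows downward; lengths in m; the calibration is good to about 2 mm. A picture is of the moment at which its call begins. There is no depth.
- ctrl.hand_in(): hands the job in, once; it reports no verdict.
Trained networks look in a picture, given as the dict that the camera call returned (one of the last four; its "shot" number tells which), for a name from the list of things; names that differ only in an ending like _2 or _b are one class to them, and where a whole thing is asked for, a point or a joint stands for the part that bears it (a point fixed in the world has none). Each returns a list of dicts, best first, with "score" (0 to 1); they miss things now and then, are a little off and sometimes report something else, mostly with a low value. They report only what shows in the picture. A call takes as long as a camera call. They do not tell look-alikes from the thing itself.
- ctrl.boxes_of(picture, thing): "rect" ([centre column, centre row, width, height] in pixels, round what is visible of it).
- ctrl.regions_of(picture, thing): "pixels" (420x560 bool, what is visible of it) and "rect" ([centre column, centre row, width, height] in pixels, round what is visible of it).
- ctrl.pinpoint(picture, thing): "location" ([column, row] in pixels: a listed point, or the origin of a listed thing).
The state is a dict: "clock": time; "q": joint angles; "joint_velocities": joint speeds; "joint_torque": joint torques, N m; "tool_pos": TCP position; "tool_rot": TCP orientation; "contact_force": force on the tool from outside, world axes, zero at the start; "moment": the same for the moment, N m; "grip_width": finger opening in m.
Only numpy, scipy, OpenCV 4.12 (cv2) and the standard library are available. Lean on these libraries where they do the work, as an engineer would, in place of code of your own. Each camera call takes 0.05 s, during which the arm holds its last target.

## Working session

There is one attempt and no reset: what is moved stays moved. The work goes in short steps, Python scripts to look and compute and a shell command to move; the robot and the scene stay as the last step left them, time stands still between calls to the robot, and variables do not carry over. Pictures are saved under pics/ and viewed, and the job is handed in when it is done.

```bash
ls; mkdir -p pics; python3 - <<'E'
from cell import ctrl
import cv2
for n in ("scene","top","wrist"):
    f=ctrl.grab_frame(n); cv2.imwrite(f"pics/a_{n}.png",f["pixels"][:,:,::-1])
    print(n,[k for k in f],f["fov_y"],f["cx"],f["cy"],f["cam_to_world"].__array__().round(3).tolist() if hasattr(f["cam_to_world"],'__array__') else f["cam_to_world"])
    for t in ("dish","dish_grip","dish_in","mouth","paddle_face","dispenser"):
        print(t,[(round(d["score"],2),[round(float(x)) for x in d["location"]]) for d in ctrl.pinpoint(f,t)])
print(ctrl.state())
E
```

```text
pics
scene ['pixels', 'fov_y', 'cx', 'cy', 'cam_to_world', 'shot'] 50.0089515460793 275.08985691964125 208.30941154419043 [[0.861, -0.292, 0.417, 1.073], [0.509, 0.518, -0.687, -0.912], [-0.015, 0.804, 0.595, 0.9], [0.0, 0.0, 0.0, 1.0]]
dish [(0.96, [276, 185]), (0.92, [312, 216]), (0.91, [152, 254]), (0.62, [338, 159])]
dish_grip [(0.98, [288, 200]), (0.9, [324, 141]), (0.81, [122, 250]), (0.67, [277, 161]), (0.42, [317, 215])]
dish_in [(0.96, [276, 182]), (0.8, [338, 160]), (0.7, [157, 253]), (0.62, [315, 213]), (0.15, [366, 179])]
mouth [(0.97, [290, 269])]
paddle_face []
dispenser [(0.7, [291, 298])]
top ['pixels', 'fov_y', 'cx', 'cy', 'cam_to_world', 'shot'] 44.73508819584852 276.3591973912511 214.57006542400146 [[0.075, 0.977, -0.2, 0.172], [-0.997, 0.073, -0.016, -0.013], [-0.001, 0.2, 0.98, 1.875], [0.0, 0.0, 0.0, 1.0]]
dish [(0.89, [240, 206]), (0.79, [210, 259]), (0.64, [142, 224]), (0.61, [338, 306]), (0.59, [351, 175])]
dish_grip [(0.89, [361, 327]), (0.83, [122, 240]), (0.78, [244, 230]), (0.77, [182, 269]), (0.69, [318, 182])]
dish_in [(0.93, [204, 255]), (0.75, [241, 2
[... 498 characters left out ...]
ck': 1.05, 'q': array([-1.37257834e+00,  1.23808513e-01,  1.65032877e+00,  4.28433748e-06,
        1.36751898e+00, -8.26123318e-02]), 'joint_velocities': array([ 0.00061555, -0.00160488,  0.00043797, -0.00050129, -0.00138839,
       -0.00090653]), 'joint_torque': array([ 5.84067984e-04, -4.17595196e+01, -3.60235047e+01,  7.75163085e-02,
        4.28865978e-02, -1.84201006e-06]), 'tool_pos': array([ 0.18010932, -0.6245166 ,  0.21463367]), 'tool_rot': array([ 9.90158038e-01,  1.39953772e-01,  2.56998156e-07, -3.18756913e-05]), 'contact_force': array([-0.79350325,  0.57595375,  1.05021616]), 'moment': array([ 5.18201960e-03, -5.85483729e-05, -7.66124294e-04]), 'grip_width': 0.09525555091130138}
```

View pics/a_scene.png

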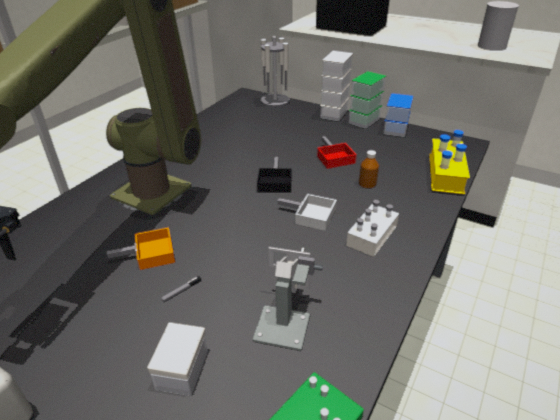

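View pics/a_top.png

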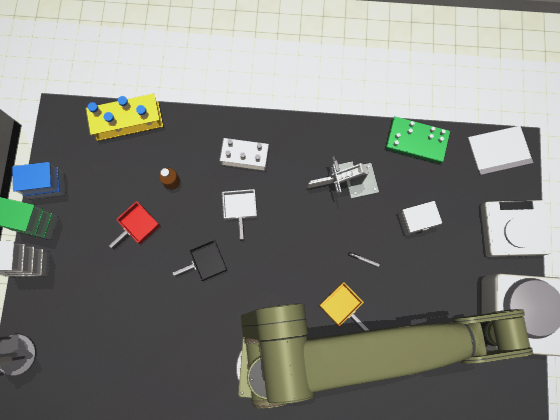

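```bash
cat > h.py <<'E'
import numpy as np, cv2
from scipy.spatial.transform import Rotation as R
def ray(f,p):
    fl=210/np.tan(np.radians(f["fov_y"])/2)
    d=np.array([(p[0]-f["cx"])/fl,-(p[1]-f["cy"])/fl,-1.])
    M=np.array(f["cam_to_world"]); return M[:3,3],M[:3,:3]@d
def onz(f,p,z):
    o,d=ray(f,p); return o+d*(z-o[2])/d[2]
def proj(f,P):
    M=np.array(f["cam_to_world"]); fl=210/np.tan(np.radians(f["fov_y"])/2)
    c=M[:3,:3].T@(np.array(P)-M[:3,3]); return np.array([f["cx"]+fl*c[0]/-c[2], f["cy"]-fl*c[1]/-c[2]])
def tri(*fp):
    A=np.zeros((3,3));b=np.zeros(3)
    for f,p in fp:
        o,d=ray(f,p);d=d/np.linalg.norm(d);Q=np.eye(3)-np.outer(d,d);A+=Q;b+=Q@o
    return np.linalg.solve(A,b)
def crop(f,x0,y0,w,h,s,name):
    im=f["pixels"][y0:y0+h,x0:x0+w,::-1]
    cv2.imwrite(name,cv2.resize(im,None,fx=s,fy=s,interpolation=cv2.INTER_CUBIC))
E
python3 - <<'E'
from cell import ctrl
from h import *
s=ctrl.grab_frame("scene");t=ctrl.grab_frame("top")
crop(s,230,170,150,190,3,"pics/b_s.png"); crop(t,200,130,200,120,4,"pics/b_t.png")
for n,a,b,z in (("grip",(288,200),(244,230),.03),("in",(315,213),(241,204),.004),("mouth",(290,269),(337,180),.11),("disp",(291,298),(332,184),0)):
    print(n,tri((s,a),(t,b)).round(3),onz(s,a,z).round(3),onz(t,b,z).round(3))
import pickle; pickle.dump((s,t),open("f0.pkl","wb"))
E
```

```text
grip [0.483 0.133 0.044] [0.477 0.154 0.03 ] [0.481 0.131 0.03 ]
in [0.58  0.152 0.016] [0.572 0.165 0.004] [0.583 0.153 0.004]
mouth [ 0.676 -0.192  0.101] [ 0.681 -0.2    0.11 ] [ 0.673 -0.191  0.11 ]
disp [ 0.684 -0.188 -0.004] [ 0.682 -0.195 -0.   ] [ 0.688 -0.184  0.   ]
```

View pics/b_s.png

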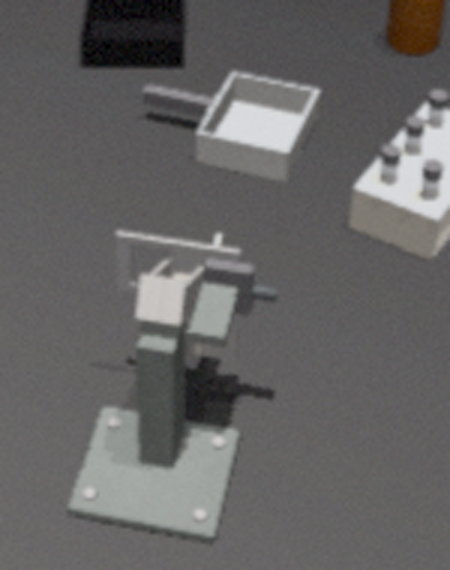

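View pics/b_t.png

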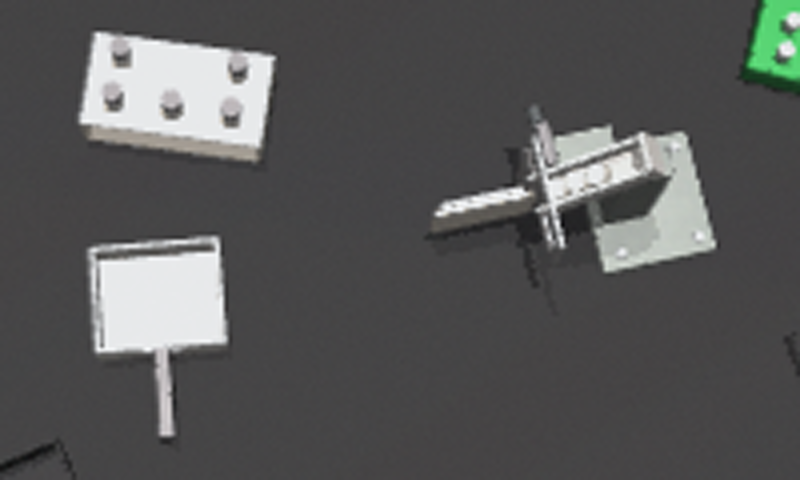

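The aluminium dish is the grey one: scene (316,211), top (240,205). The red (337,155), black (275,180) and orange (154,247) dishes are the look-alikes. The enlarged crop shows bare metal walls with a grey handle pointing towards the robot. The dispenser is at top (332,184), with the paddle to its left and its +x pointing up and slightly left. I'll move towards the dish for a wrist-camera look.

```bash
python3 -m inch '[[520,-646,0,0],[520,-646,0,0],[520,-646,0,0],[520,-646,0,0],[520,-646,0,0],[520,-646,0,0],[520,-646,0,0],[520,-646,0,0]]' 0; python3 - <<'E'
from cell import ctrl
from h import *
import pickle
s,t=pickle.load(open("f0.pkl","rb"))
c2=lambda x,y:(200+x/4-.4,130+y/4-.4)
a=onz(t,c2(162,350),.04);b=onz(t,c2(167,435),.04);print("handle",a,b,"yaw",np.arctan2((a-b)[1],(a-b)[0]))
l=onz(t,c2(92,248),.04);r=onz(t,c2(218,240),.04);print(l,r,np.linalg.norm(l-r),np.arctan2((l-r)[1],(l-r)[0])-np.pi/2)
E
```

```text
clock: 1.95
tool_pos: [0.3351, -0.2539, 0.2149]
tool_rot: [0.99, 0.14, 0.0, 0.0]
contact_force: [1.3, 0.8, 0.6]
grip_width: 0.095
handle [0.52615373 0.14906855 0.04      ] [0.44800874 0.13753551 0.04      ] yaw 0.14652737837095203
[0.61728696 0.22229118 0.04      ] [0.63358655 0.10653606 0.04      ] 0.11689705890296098 0.13989115767219196
```

```bash
python3 -m inch '[[40,-30,0,0],[80,-70,0,0],[110,-110,0,0.03],[140,-150,0,0.06],[170,-190,0,0.09],[200,-230,0,0.12],[230,-275,0,0.14],[260,-315,0,0.14]]' 0; python3 -m inch '[[0,0,0,0]]';  python3 - <<'E'
from cell import ctrl
from h import *
w=ctrl.grab_frame("wrist"); cv2.imwrite("pics/c_w.png",w["pixels"][:,:,::-1])
for n,z in (("dish",0),("dish_grip",.03),("dish_in",.004)):
    print(n,[(round(d["score"],2),np.round(d["location"]),onz(w,d["location"],z).round(4)) for d in ctrl.pinpoint(w,n)])
st=ctrl.state();print(st["tool_pos"],st["tool_rot"])
import pickle; pickle.dump(w,open("w1.pkl","wb"))
E
```

```text
clock: 2.75
tool_pos: [0.4939, 0.1115, 0.2151]
tool_rot: [0.998, 0.07, 0.001, 0.0]
contact_force: [0.9, -0.7, 0.9]
grip_width: 0.095
clock: 2.85
tool_pos: [0.4943, 0.1139, 0.2147]
tool_rot: [0.997, 0.074, 0.0, -0.001]
contact_force: [0.4, -0.1, 0.0]
grip_width: 0.0951
dish [(0.96, array([253., 109.]), array([0.5795, 0.1595, 0.    ])), (0.71, array([166., 258.]), array([0.3675, 0.2533, 0.    ]))]
dish_grip [(0.84, array([254., 191.]), array([0.4848, 0.1444, 0.03  ]))]
dish_in [(0.7, array([558.,  55.]), array([ 0.6898, -0.1819,  0.004 ])), (0.62, array([164., 268.]), array([0.3557, 0.2535, 0.004 ])), (0.6, array([256., 107.]), array([0.5817, 0.1563, 0.004 ]))]
[0.49337648 0.10850883 0.2145576 ] [ 9.97543901e-01  7.00436653e-02 -1.38574996e-04  1.76557079e-04]
```

View pics/c_w.png

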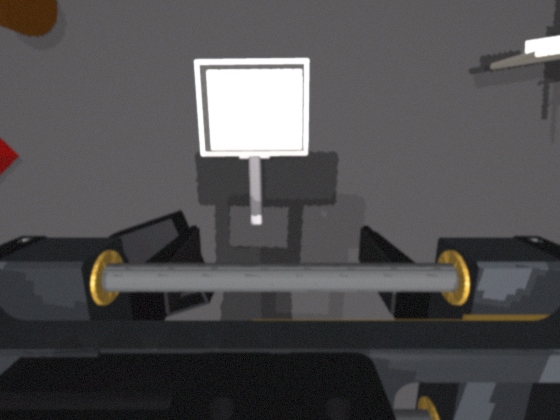

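```bash
python3 - <<'E'
from cell import ctrl
from h import *
import pickle
w=pickle.load(open("w1.pkl","rb"))
print(np.array(w["cam_to_world"]).round(4))
g=w["pixels"].mean(2)
C=[onz(w,p,.04) for p in ((194,59),(309,58),(309,157),(195,158))]
print(np.array(C).round(4), np.mean(C,0), [np.linalg.norm(C[i]-C[i-1]).round(4) for i in range(4)])
v=C[0]+C[1]-C[2]-C[3];print("yaw",np.arctan2(v[1],v[0]))
a=onz(w,(255.5,160),.04);b=onz(w,(256.5,222),.04);print("handle",a,b,np.linalg.norm(a-b),np.arctan2(*(a-b)[1::-1]))
# camera in tool frame at start (tool_rot yaw .281)
for T in (None,):
  for i in range(3):
    w=ctrl.grab_frame("wrist");st=ctrl.state();M=np.array(w["cam_to_world"])
    print(st["tool_pos"].round(4),R.from_quat(st["tool_rot"]).inv().apply(M[:3,3]-st["tool_pos"]).round(4),M[:3,3].round(4))
crop(w,170,30,170,210,3,"pics/c_wc.png")
E
```

```text
[[ 0.1458  0.9604  0.2375  0.5619]
 [-0.9893  0.1418  0.0339  0.1241]
 [-0.0011 -0.2399  0.9708  0.3844]
 [ 0.      0.      0.      1.    ]]
[[0.6184 0.2236 0.04  ]
 [0.6369 0.1044 0.04  ]
 [0.5353 0.087  0.04  ]
 [0.5154 0.2144 0.04  ]] [0.57650873 0.1573271  0.04      ] [np.float64(0.1034), np.float64(0.1206), np.float64(0.1031), np.float64(0.1289)]
yaw 0.12947357039484106
handle [0.52315848 0.14635814 0.04      ] [0.45041828 0.13585376 0.04      ] 0.07349475583839289 0.1434181106633679
[0.4934 0.1082 0.2147] [ 0.0685 -0.0009 -0.1695] [0.5611 0.1186 0.3842]
[0.4934 0.108  0.2147] [ 0.0684 -0.0007 -0.1695] [0.5611 0.1181 0.3843]
[0.4935 0.1079 0.2148] [ 0.0684 -0.0005 -0.1696] [0.5611 0.1179 0.3843]
```

View pics/c_wc.png

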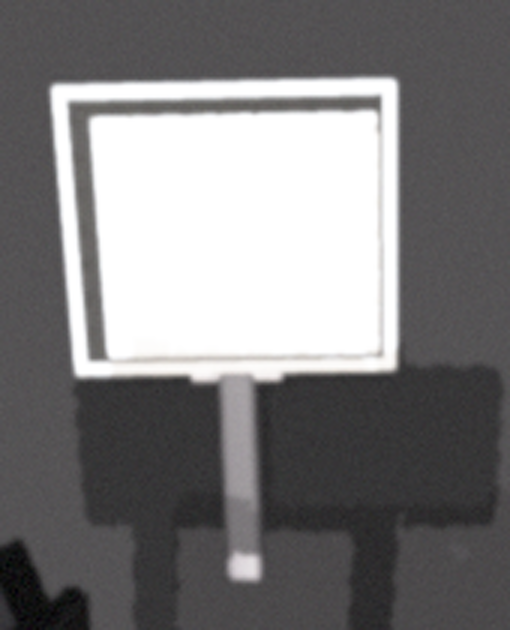

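```bash
python3 - <<'E'
from cell import ctrl
from h import *
w=ctrl.grab_frame("wrist")
c=lambda x,y:(170+x/3-.33,30+y/3-.33)
C=[onz(w,c(*p),.04) for p in ((52,84),(398,79),(396,371),(77,377))]
print(np.array(C).round(4), np.mean(C,0), [np.linalg.norm(C[i]-C[i-1]).round(4) for i in range(4)])
v=C[0]+C[1]-C[2]-C[3];print("yaw",np.arctan2(v[1],v[0]))
v=C[0]-C[1]+C[3]-C[2];print("yaw",np.arctan2(v[1],v[0])-np.pi/2)
a=onz(w,c(236,378),.04);b=onz(w,c(245,553),.04);print("handle",a,b,np.linalg.norm(a-b),np.arctan2(*(a-b)[1::-1]))
for n,z in (("dish",0),("dish_grip",.03),("dish_in",.004)):
    print(n,[(round(d["score"],2),np.round(d["location"]),onz(w,d["location"],z).round(4)) for d in ctrl.pinpoint(w,n)])
st=ctrl.state();print(st["tool_pos"],st["tool_rot"],st["clock"])
p=(a*.5+b*.5)
Rt=R.from_quat(st["tool_rot"])
print(Rt.inv().apply(np.array([*((a+(b-a)*46/84)[:2]),.011])-st["tool_pos"])*1000)
E
```

```text
[[0.6188 0.2235 0.04  ]
 [0.6369 0.104  0.04  ]
 [0.5371 0.0892 0.04  ]
 [0.5185 0.2077 0.04  ]] [0.57781647 0.15610885 0.04      ] [np.float64(0.1015), np.float64(0.1209), np.float64(0.1009), np.float64(0.12)]
yaw 0.15232008238874278
yaw 0.15336096036437752
handle [0.52630067 0.14840875 0.04      ] [0.45873965 0.13719673 0.04      ] 0.06848503998110207 0.16445524859750948
dish [(0.83, array([163., 262.]), array([0.3613, 0.2521, 0.    ])), (0.6, array([246., 109.]), array([0.5779, 0.1605, 0.    ]))]
dish_grip [(0.73, array([251., 190.]), array([0.4858, 0.1416, 0.03  ])), (0.52, array([252., 108.]), array([0.5787, 0.1513, 0.03  ]))]
dish_in [(0.85, array([249., 104.]), array([0.5834, 0.1579, 0.004 ])), (0.79, array([160., 266.]), array([0.3573, 0.2537, 0.004 ]))]
[0.49359926 0.10841391 0.21480302] [ 9.97573209e-01  6.96251843e-02  1.62880574e-04 -2.33373265e-05] 3.4
[  0.38134653 -34.11862408 203.8039671 ]
```

```bash
python3 -m inch '[[-5,-34,30,-0.014],[-5,-34,75,-0.014],[-5,-34,120,-0.014],[-5,-34,155,-0.014],[-5,-34,180,-0.014],[-5,-34,195,-0.014],[-5,-34,203,-0.014],[-5,-34,203,-0.014]]' 0; python3 - <<'E'
from cell import ctrl
from h import *
w=ctrl.grab_frame("wrist");cv2.imwrite("pics/d_w.png",w["pixels"][:,:,::-1])
st=ctrl.state();print(st["tool_pos"],st["tool_rot"],st["clock"],st["contact_force"])
E
```

```text
clock: 4.2
tool_pos: [0.4838, 0.1419, 0.0113]
tool_rot: [0.997, 0.077, -0.0, 0.0]
contact_force: [0.0, -0.8, 0.3]
grip_width: 0.0952
[0.48460892 0.14212724 0.01239921] [ 9.97016181e-01  7.71908854e-02  5.45017183e-04 -7.03852584e-05] 4.25 [ 0.36083599  0.45471452 -0.46864182]
```

View pics/d_w.png

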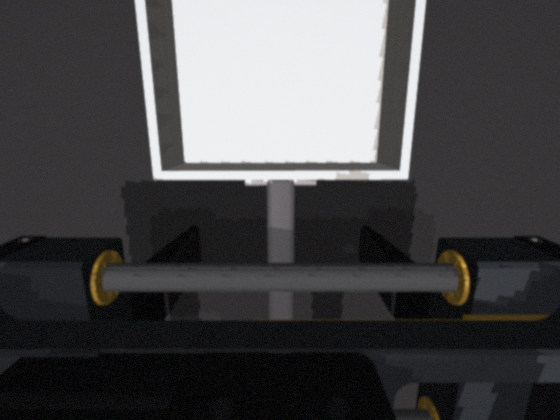

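The handle runs straight and centred between the fingers at column 281. I'll close the gripper.

```bash
python3 -m inch '[[0,0,0,0],[0,0,0,0],[0,0,0,0],[0,0,0,0],[0,0,0,0],[0,0,0,0]]' 255; python3 -m inch '[[0,0,0,0],[0,0,0,0]]'
```

```text
clock: 4.85
tool_pos: [0.4839, 0.1421, 0.0117]
tool_rot: [0.997, 0.077, 0.0, 0.0]
contact_force: [0.1, 0.5, -0.3]
grip_width: 0.0527
clock: 5.05
tool_pos: [0.4838, 0.1421, 0.0116]
tool_rot: [0.997, 0.077, -0.0, 0.0]
contact_force: [-0.3, 0.4, 0.4]
grip_width: 0.0366
```

```bash
python3 -m inch '[[0,0,0,0],[0,0,0,0],[0,0,0,0],[0,0,0,0],[0,0,0,0],[0,0,0,0]]'; python3 -m inch '[[0,0,-10,0],[0,0,-25,0],[0,0,-40,0],[0,0,-50,0],[0,0,-50,0]]'; python3 - <<'E'
from cell import ctrl
from h import *
w=ctrl.grab_frame("wrist");cv2.imwrite("pics/e_w.png",w["pixels"][:,:,::-1])
s=ctrl.grab_frame("scene");crop(s,230,130,160,130,4,"pics/e_s.png")
t=ctrl.grab_frame("top");
import pickle; pickle.dump((s,t,w),open("f1.pkl","wb"))
st=ctrl.state();print(st["tool_pos"],st["tool_rot"],st["clock"],st["contact_force"])
E
```

```text
clock: 5.65
tool_pos: [0.4839, 0.1421, 0.0117]
tool_rot: [0.997, 0.077, 0.0, 0.0]
contact_force: [0.1, 0.6, -0.1]
grip_width: 0.0137
clock: 6.15
tool_pos: [0.4858, 0.1425, 0.0646]
tool_rot: [0.997, 0.077, 0.003, -0.0]
contact_force: [-0.2, 0.1, -0.9]
grip_width: 0.014
[0.48357742 0.14204565 0.06148911] [ 9.97007063e-01  7.73102383e-02 -2.04391916e-04  2.63644146e-05] 6.3 [ 0.14785892  0.45278245 -1.37496477]
```

View pics/e_w.png

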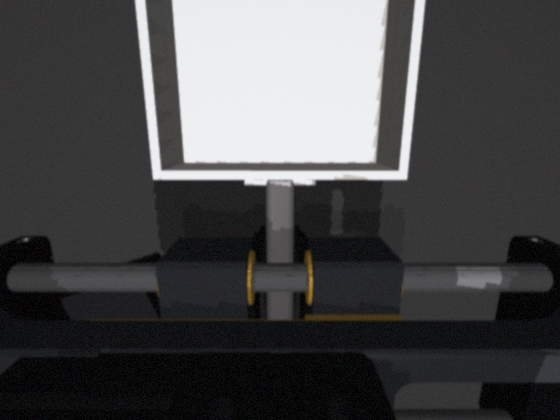

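View pics/e_s.png

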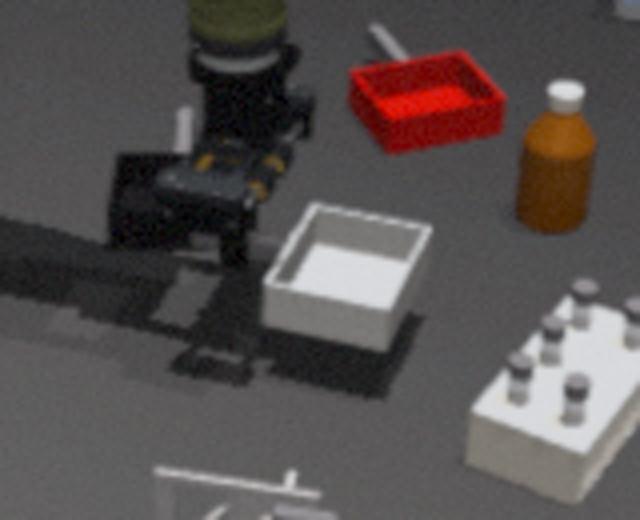

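```bash
python3 - <<'E'
from h import *
import pickle
s,t,w=pickle.load(open("f1.pkl","rb"))
crop(t,300,145,90,65,8,"pics/f_t.png"); crop(s,245,235,90,120,6,"pics/f_s.png")
E
```

```text
(no output)
```

View pics/f_t.png

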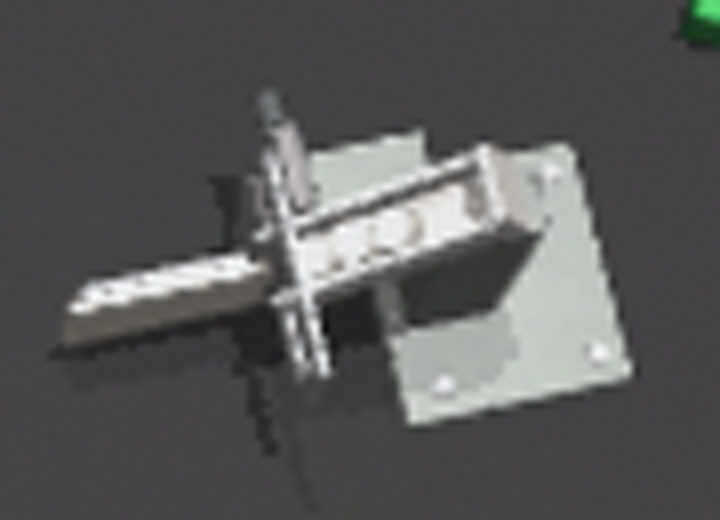

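View pics/f_s.png

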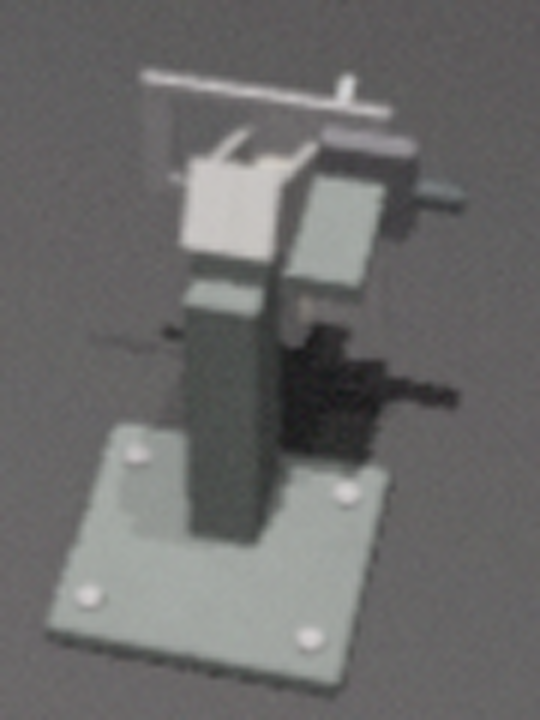

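```bash
python3 - <<'E'
from h import *
import pickle
s,t,w=pickle.load(open("f1.pkl","rb"))
c=lambda x,y:(300+x/8-.44,145+y/8-.44)
A=onz(t,c(68,314),.092);B=onz(t,c(266,278),.092);v=A-B
yaw=np.arctan2(v[1],v[0])-np.pi/2;print("paddle",A,B,np.linalg.norm(v),"yaw",yaw)
for q,z in (((325,375),.158),((303,375),.158)):
    print("shutter -x end",onz(t,c(*q),z), onz(t,c(*q),.095))
# foot corners z~.01
F=[onz(t,c(*p),.01) for p in ((410,425),(632,375),(572,145))]
print(np.array(F),np.arctan2(*(F[2]-F[1])[1::-1]),np.arctan2(*(F[0]-F[1])[1::-1])-np.pi/2,np.linalg.norm(F[0]-F[1]),np.linalg.norm(F[1]-F[2]))
cs=lambda x,y:(245+x/6-.42,235+y/6-.42)
F=[onz(s,cs(*p),.01) for p in ((345,688),(50,630),(388,470),(112,425))]
print(np.array(F))
print("scene shutter",[onz(s,cs(*p),.158) for p in ((143,72),(390,108))])
x=np.array([np.cos(yaw),np.sin(yaw),0]);y=np.array([-x[1],x[0],0])
o=A[:3]-.008*x-98e-3*y;print("origin from A",o," from B",B-.008*x-.002*y)
E
```

```text
paddle [ 0.65648356 -0.08935324  0.092     ] [ 0.67993488 -0.17758083  0.092     ] 0.09129114107539421 yaw 0.2597975576339513
shutter -x end [ 0.6195684  -0.19925222  0.158     ] [ 0.63599574 -0.20610113  0.095     ]
shutter -x end [ 0.61885902 -0.18974736  0.158     ] [ 0.63526034 -0.19624758  0.095     ]
[[ 0.63697097 -0.25633037  0.01      ]
 [ 0.66891095 -0.3593971   0.01      ]
 [ 0.77962381 -0.32699871  0.01      ]] 0.28468575731891754 0.300510897603262 0.1079023298054405 0.11535594295382078
[[ 0.78514583 -0.32865709  0.01      ]
 [ 0.67084494 -0.36309665  0.01      ]
 [ 0.7501642  -0.22371679  0.01      ]
 [ 0.63629653 -0.26059595  0.01      ]]
scene shutter [array([ 0.6196049 , -0.20064487,  0.158     ]), array([ 0.7185224 , -0.16982982,  0.158     ])]
origin from A [ 0.67392675 -0.18611963  0.092     ]  from B [ 0.67271711 -0.18156879  0.092     ]
```

Both cameras agree on the dispenser: origin about (0.676, -0.184), yaw about 0.295, and a shutter length of 103.6 mm against the true 104. That puts the TCP at first contact at about (0.5305, -0.176). I'll go to a standoff 40 mm short of it.

```bash
python3 -m inch '[[-2,15,0,0],[-6,45,0,0],[-10,80,0,0],[-15,120,0,0],[-20,160,0,0],[-25,200,0,0],[-30,235,0,0],[-34,265,0,0]]'; python3 -m inch '[[-3,25,4,-0.03],[-6,45,8,-0.06],[-8,58,12,-0.1],[-8,62,15,-0.14],[-8,62,15,-0.14],[-8,62,15,-0.14]]'; python3 - <<'E'
from cell import ctrl
from h import *
import pickle
ctrl.grab_frame("wrist")
w=ctrl.grab_frame("wrist");cv2.imwrite("pics/g_w.png",w["pixels"][:,:,::-1])
s=ctrl.grab_frame("scene");crop(s,190,170,160,150,4,"pics/g_s.png")
t=ctrl.grab_frame("top");crop(t,280,145,110,100,6,"pics/g_t.png")
pickle.dump((s,t,w),open("f2.pkl","wb"))
st=ctrl.state();print(st["tool_pos"],st["tool_rot"],2*np.arctan2(st["tool_rot"][1],st["tool_rot"][0]),st["clock"],st["contact_force"])
E
```

```text
clock: 7.1
tool_pos: [0.49, -0.1275, 0.0609]
tool_rot: [0.997, 0.077, -0.001, -0.0]
contact_force: [0.7, 1.1, -1.1]
grip_width: 0.0142
clock: 7.7
tool_pos: [0.492, -0.1877, 0.046]
tool_rot: [0.989, 0.146, -0.001, -0.0]
contact_force: [-0.3, 0.1, -1.0]
grip_width: 0.0136
[ 0.49279186 -0.18722585  0.04675927] [9.89139298e-01 1.46981106e-01 3.21354036e-05 5.29442556e-05] 0.29503106889183245 7.9 [ 0.26093469  0.25592365 -2.21545291]
```

View pics/g_w.png

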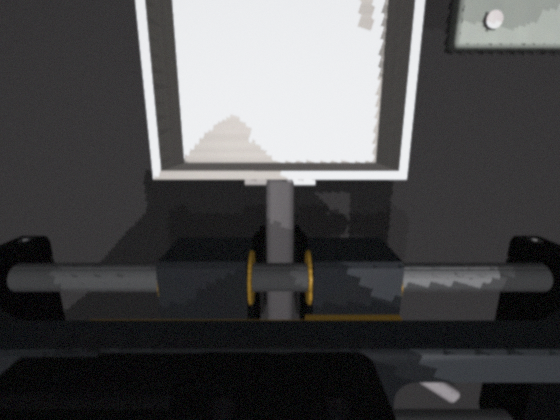

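View pics/g_s.png

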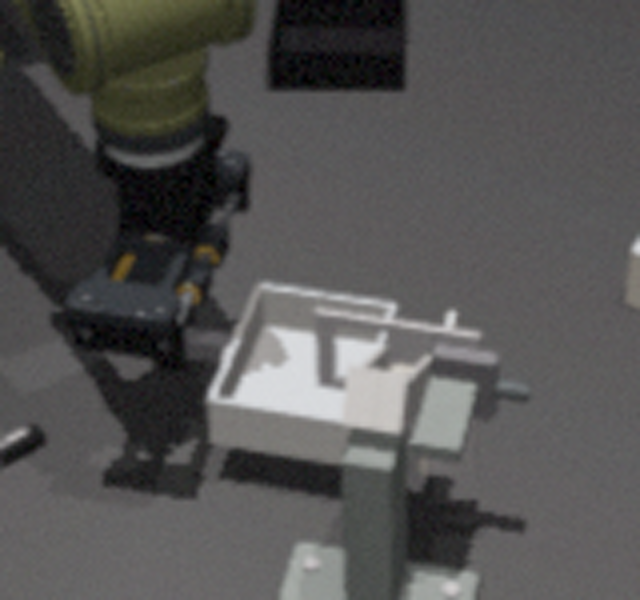

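View pics/g_t.png

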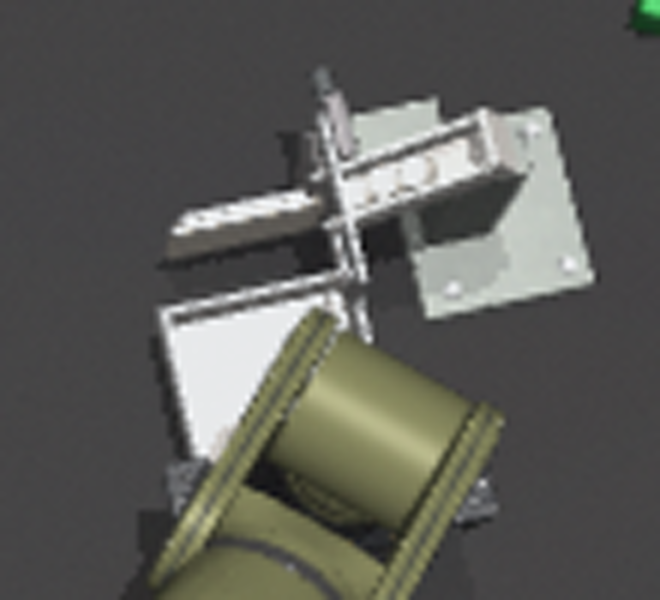

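```bash
python3 - <<'E'
from h import *
import pickle
s,t,w=pickle.load(open("f2.pkl","rb"))
c=lambda x,y:(280+x/6-.42,145+y/6-.42)
yaw=.295;x=np.array([np.cos(yaw),np.sin(yaw)]);y=np.array([-x[1],x[0]])
FL=onz(t,c(160,307),.075)[:2]; tcp=np.array([.4925,-.1875])
print("dish FL top",FL,"FK",tcp+.145*x+.06*y)
PL=onz(t,c(168,236),.092)[:2];PR=onz(t,c(322,208),.092)[:2]
print("paddle L,R",PL,PR,np.linalg.norm(PL-PR)); d=PL-FL;print("rel L along x,y",d@x,d@y)
P=(PL+PR)/2;print("mid rel tcp",(P-tcp)@x,(P-tcp)@y)
crop(t,305,160,50,45,14,"pics/h_t.png")
E
```

```text
dish FL top [ 0.61594943 -0.08631199] FK [ 0.61379192 -0.08793459]
paddle L,R [ 0.65596976 -0.087649  ] [ 0.6802893  -0.17914341] 0.09467136651088658
rel L along x,y 0.03790282105795085 -0.012914753447526857
mid rel tcp 0.18377284086438422 0.0007041263193271018
```

View pics/h_t.png

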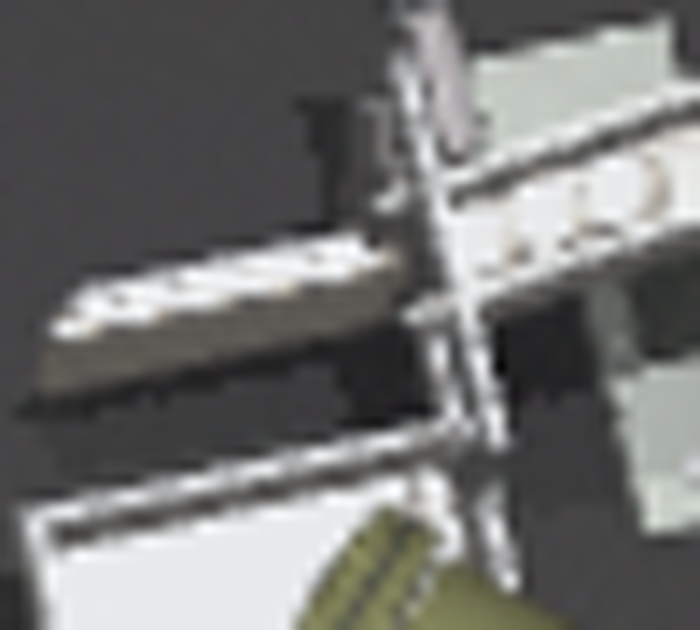

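```bash
python3 -m inch '[[6,0,0,0],[14,0,0,0],[22,0,0,0],[30,0,0,0],[36,0,0,0],[42,0,0,0],[48,0,0,0],[52,0,0,0]]'; python3 -m inch '[[0,0,0,0],[0,0,0,0]]'; python3 - <<'E'
from cell import ctrl
from h import *
import pickle
t=ctrl.grab_frame("top");crop(t,305,160,50,45,14,"pics/i_t.png")
s=ctrl.grab_frame("scene");crop(s,190,170,160,150,4,"pics/i_s.png")
x=np.array([np.cos(.295),np.sin(.295),0]);y=np.array([-x[1],x[0],0])
F=[]
for i in range(4):
    w=ctrl.grab_frame("wrist");st=ctrl.state();F.append(st["contact_force"])
cv2.imwrite("pics/i_w.png",w["pixels"][:,:,::-1])
F=np.mean(F,0);print("F x,y,z",F@x,F@y,F[2],"moment",st["moment"])
pickle.dump((s,t,w),open("f3.pkl","wb"))
d=st["tool_pos"]-[.4925,-.1875,.046]
print(st["tool_pos"],d@x,d@y,2*np.arctan2(st["tool_rot"][1],st["tool_rot"][0]),st["clock"],st["grip_width"])
E
```

```text
clock: 8.7
tool_pos: [0.5424, -0.1722, 0.0464]
tool_rot: [0.989, 0.147, -0.001, -0.0]
contact_force: [-2.7, -0.7, -0.4]
grip_width: 0.0141
clock: 8.9
tool_pos: [0.5421, -0.1723, 0.0464]
tool_rot: [0.989, 0.147, -0.0, -0.0]
contact_force: [-2.7, -0.2, -1.0]
grip_width: 0.0138
F x,y,z -3.057806896546079 0.7498502366033666 -0.991407493103807 moment [-0.0704456   0.55845315 -0.01469681]
[ 0.54218549 -0.17229561  0.04652146] 0.05195970315948264 0.00010204312410242477 0.29465582882190305 9.2 0.013317974010352947
```

View pics/i_t.png

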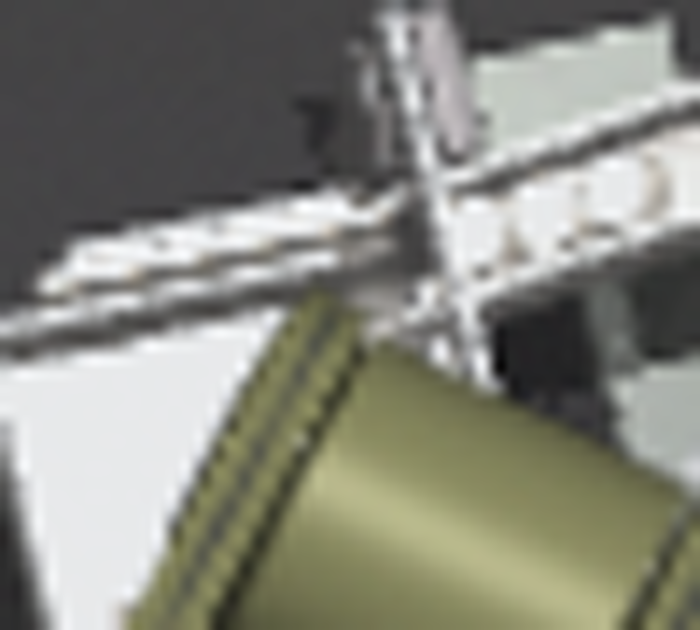

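View pics/i_s.png

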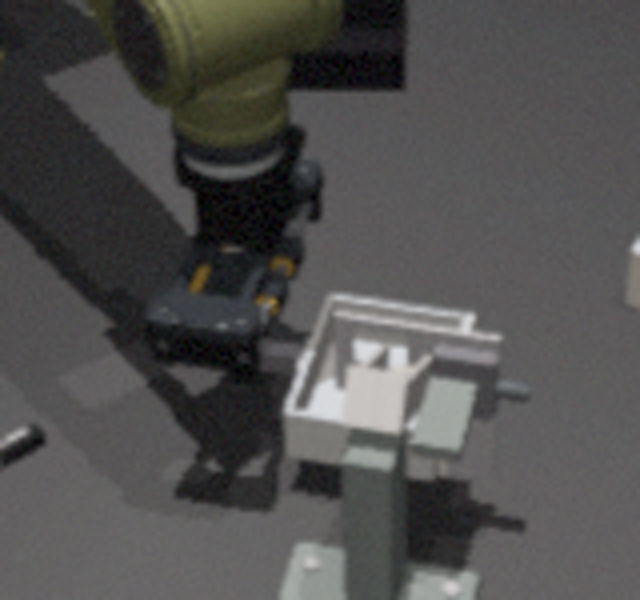

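```bash
python3 -m inch '[[4,0,0,0],[8,0,0,0],[12,0,0,0],[16.5,0,0,0],[16.5,0,0,0],[16.5,0,0,0],[16.5,0,0,0],[16.5,0,0,0]]'; python3 -m inch '[[0,0,0,0],[0,0,0,0],[0,0,0,0],[0,0,0,0],[0,0,0,0]]'; python3 - <<'E'
from cell import ctrl
from h import *
import pickle
t=ctrl.grab_frame("top");crop(t,295,150,70,55,11,"pics/j_t.png")
s=ctrl.grab_frame("scene");crop(s,190,170,160,150,4,"pics/j_s.png")
x=np.array([np.cos(.295),np.sin(.295),0]);y=np.array([-x[1],x[0],0])
F=[]
for i in range(4):
    w=ctrl.grab_frame("wrist");st=ctrl.state();F.append(st["contact_force"])
cv2.imwrite("pics/j_w.png",w["pixels"][:,:,::-1])
F=np.mean(F,0);print("F x,y,z",F@x,F@y,F[2],"moment",st["moment"])
pickle.dump((s,t,w),open("f4.pkl","wb"))
d=st["tool_pos"]-[.4925,-.1875,.046]
print(st["tool_pos"],d@x,d@y,2*np.arctan2(st["tool_rot"][1],st["tool_rot"][0]),st["clock"],st["grip_width"])
E
```

```text
clock: 10.0
tool_pos: [0.5578, -0.1676, 0.0462]
tool_rot: [0.989, 0.147, -0.001, -0.0]
contact_force: [-6.3, -1.2, -1.0]
grip_width: 0.014
clock: 10.5
tool_pos: [0.5577, -0.1676, 0.0461]
tool_rot: [0.989, 0.147, -0.001, -0.0]
contact_force: [-5.2, -0.8, -1.1]
grip_width: 0.0142
F x,y,z -5.04522240758625 0.3484208598715203 -1.4430771984017334 moment [-0.24354607  0.98201477 -0.14327317]
[ 0.55771979 -0.16758054  0.0461752 ] 0.06819381434565845 9.698916515909651e-05 0.2948363128983164 10.8 0.013735695189329575
```

View pics/j_t.png

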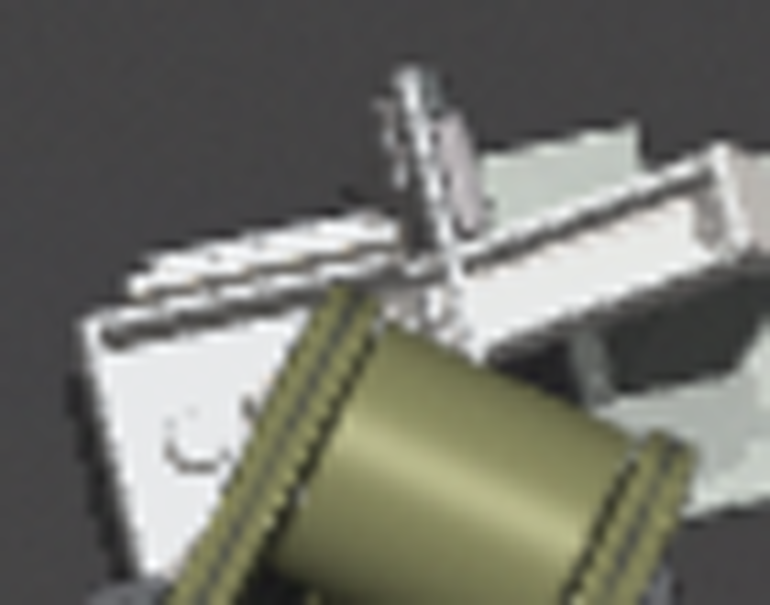

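View pics/j_s.png

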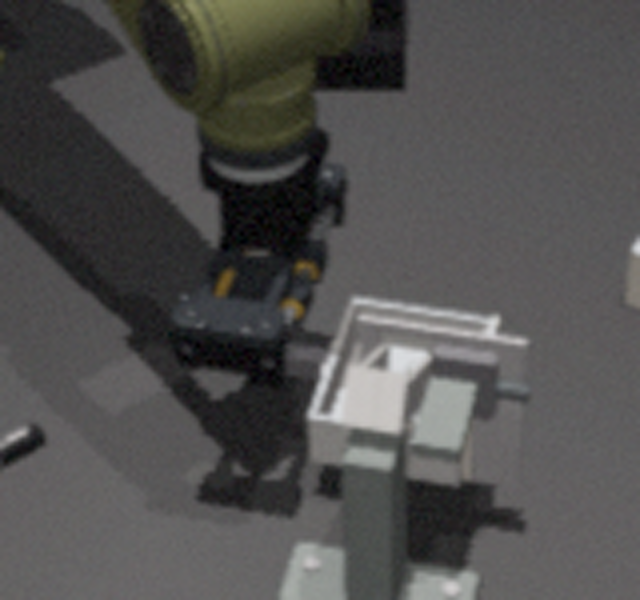

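View pics/j_w.png

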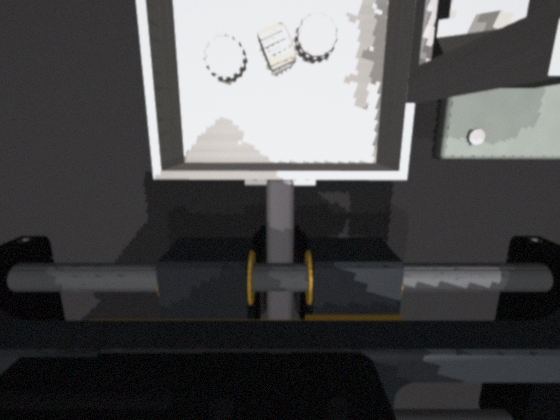

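The wrist view shows all three caps in the dish at (225,57), (277,45) and (317,36), and the top view shows an empty chute. As a last check, I'll measure the shutter travel from the scene camera.

```bash
python3 - <<'E'
from h import *
import pickle
a=pickle.load(open("f2.pkl","rb"))[0];b=pickle.load(open("f4.pkl","rb"))[0]
c=lambda x,y:(190+x/4-.4,170+y/4-.4)
p=onz(a,c(480,334),.158);q=onz(b,c(527,342),.158);print("hand-picked",q-p,np.linalg.norm(q-p))
# template match on pin/right end
g=lambda f:cv2.cvtColor(f["pixels"],cv2.COLOR_RGB2GRAY)
A=cv2.resize(g(a),None,fx=6,fy=6,interpolation=cv2.INTER_CUBIC);B=cv2.resize(g(b),None,fx=6,fy=6,interpolation=cv2.INTER_CUBIC)
x0,y0=300,246;T=A[y0*6:(y0+12)*6,x0*6:(x0+13)*6]
S=B[240*6:275*6,295*6:340*6];r=cv2.matchTemplate(S,T,cv2.TM_CCOEFF_NORMED);_,m,_,l=cv2.minMaxLoc(r)
nx,ny=295+l[0]/6,240+l[1]/6
d=onz(b,(nx+8,ny+6),.158)-onz(a,(x0+8,y0+6),.158);print("match",m,d,np.linalg.norm(d))
E
```

```text
hand-picked [0.02799384 0.00766409 0.        ] 0.0290240128219873
match 0.9003118276596069 [ 2.46762197e-02  7.79463346e-03 -1.11022302e-16] 0.025878024089594085
```

```bash
python3 -m inch '[[0.5,0,0,0],[1,0,0,0],[1,0,0,0],[1,0,0,0],[1,0,0,0],[1,0,0,0]]'; python3 - <<'E'
from cell import ctrl
from h import *
x=np.array([np.cos(.295),np.sin(.295),0])
F=[]
for i in range(12):
    w=ctrl.grab_frame("wrist");st=ctrl.state();F.append(st["contact_force"]@x)
cv2.imwrite("pics/k_w.png",w["pixels"][:,:,::-1]);print(np.mean(F),(st["tool_pos"]-[.4925,-.1875,.046])@x,st["tool_pos"],st["clock"],st["grip_width"])
E
```

```text
clock: 11.4
tool_pos: [0.5586, -0.1673, 0.0462]
tool_rot: [0.989, 0.147, -0.001, -0.0]
contact_force: [-5.0, -1.5, -2.2]
grip_width: 0.0138
-5.551842560038512 0.06916295880170285 [ 0.55864334 -0.1672865   0.04615032] 12.0 0.013701339316627
```

View pics/k_w.png

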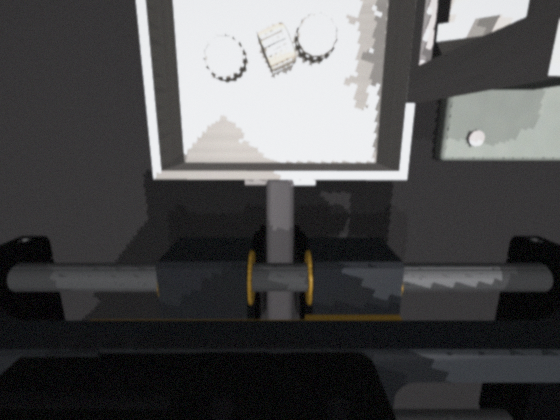

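The push reads 5.55 N, against 5.5 N expected at 30 mm. The three caps are still in the dish and the grip holds, so I'm handing in.

```bash
python3 -c "
from cell import ctrl
print(ctrl.hand_in())"
```

```text
the job is handed in; nothing more can be done
None
```

I picked up the aluminium dish by its handle and pushed the paddle in by about 30 mm with the dish's front wall. All three caps slid into the dish. I handed in at about 12 s, still holding the dish level with its underside about 35 mm above the bench.

**Last checks:**
- **Caps:** the final wrist picture shows all three in the dish, and the top view taken just before the last 1 mm push shows an empty chute.
- **Paddle travel:** the push force averaged 5.55 N, and 5.5 N is expected at 30 mm. The tool position gives about 31 mm.
- **Grip:** the opening reads 13.7 mm on the 14 mm handle, and the dish has not shifted in the grip.

**Disagreement:** before the last 1 mm push, two camera estimates of the shutter travel gave 29 mm (points picked by hand) and 26 mm (a weak template match). I trusted the force and tool position over the 26 mm figure.

The arm touched none of the bystanders as far as I could tell, but I took no final picture of them.

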